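# Shut and lock the food waste caddy by pushing its lid and handle over

### The job

Shut and lock the small white food waste caddy with pushes of the fingers alone, gripping and lifting nothing. First push its open grey lid over so that it falls shut; then push the black carrying handle, which lies back behind the hinge, up and right over the lid, and press its crossbar down fully home on the tongue at the front of the lid, which locks it. Be gentle: the caddy stays standing about where it is, and the things round it are left alone.

Things in the scene. Friction and masses are not known exactly. Their poses are not given: they have to be found in the camera images.
- food_caddy: Loose round white pail, about 1.2 kg full: 120 mm high, 158 mm across the rim, 124 mm at the foot. Origin: centre of its underside; z up, -x to its front (side of the lid's tongue), +x to its back (lid hinge), y along the hinge. The front looks roughly to the robot's left (world +y). x, y, z below are in this frame.
- caddy_lid (a joint): Angle of the grey lid (170 mm across, 18 mm deep) about its hinge along y at x = 90, z = 124 mm. 0 shut, 1.57 upright, 1.75 open stop. It starts and stays at 1.64 to 1.75, leaning back. The hinge is light and damped: under 1 N pushes it, and once forward of about 1.4 it falls shut by itself in 1 to 2 s. From hinge to the tongue's end is 211 mm, so the open lid reaches up to z = 335 mm.
- lid_tongue (a point): Middle of the top face of the lid's tongue, a flat tab 44 mm wide that sticks out 32 mm from the front edge of the lid, with a small upturned end; 192 mm from the hinge. Lid shut: at x = -102, z = 126 mm. Lid open: near its top end, on the face that looks to the back.
- caddy_handle (a joint): Angle of the black carrying handle, a U-shaped bail on pivots at both sides (axis along y at x = 15, z = 108 mm). 0 upright, negative laid back over the hinge, positive to the front; about 1.36 is home, crossbar down on the tongue of the shut lid. It starts at -1.30 (back stop) to -1.10. Stiff pivots: it stays where it is left, needs 1 to 2 N at the crossbar and must be pushed all the way.
- handle_bar (a point): Centre of the handle's crossbar: a round grip 14 mm thick, 86 mm long along the caddy's y, 120 mm from the pivot axis (handle 185 mm wide over all). Laid back it is at x = 122 to 131 mm, z = 140 to 163 mm, with free air under it; upright it is at z = 228 mm; home at x = -102, z = 133 mm.
- mug: Green mug, 81 x 117 x 94 mm, standing loose to the right of the caddy in front of the toaster, a bystander. Origin: centre of its underside.
- peeler: Peeler with a black handle, 170 x 25 x 18 mm, lying loose to the left of the caddy, a bystander. Origin: centre of its underside.
- lemon: Lemon, 78 x 55 x 56 mm, loose on the worktop left of the caddy, a bystander. Origin: centre of its underside.
- spice_jar: Spice jar with a green cap, 46 mm across, 106 mm high, loose behind the caddy, a bystander. Origin: centre of its underside.

How it is judged:
By the outcome, as a careful person would: the job done as asked, in the order asked, and still so for the second after the job is handed in, with the robot touching nothing.
It also fails if it takes over 53 s, if anything falls off the work surface, if the arm or the gripper's body presses on something with over 40 N, if the wrist force passes 120 N, or if a joint passes its speed limit or range.

### The arm

A 6-joint arm with a two-finger parallel gripper is mounted at the origin on a cart in front of the work surface, level with it; the furniture and walls round the work are solid. World frame = base frame: x ahead of the robot, y to its left, z up, the work surface at z = 0. Lengths are in mm, angles in rad, forces in N, time in s.
With the tool pointing down it reaches from about 250 to 725 mm from the base axis. Payload 9.7 kg.
Tool frame: the origin (TCP) lies midway between the tips of the shut fingers; the grasp point (between the pads) lies 19 mm behind it; z points along the fingers, y is the line along which they close (so a half turn about z gives the same grasp; the last joint's range is limited). The gripper opens to 85 mm and grips with 20 to 120 N. Pads are 22 mm wide; open, the fingers measure 114 mm over their backs; the gripper's body (76 mm by 85 mm) begins 54 mm behind the grasp point. The pads swing forward as they close: fully open they stand 13 mm farther back than shut.
Start: joints at [-1.173, 0.087, 0.176, 1.66, 0, 1.571], TCP at [213.062, -507.052, 231.284] pointing down, gripper open.
Joint ranges: [-3.13, 3.13], [-0.85, 1.81], [-1.15, 1.24], [-2.2, 2.28], [-1.44, 1.52], [-3.14, 3.14]. Speed limits (rad/s): [2.22, 2.22, 2.57, 3.14, 3.14, 3.14].

### API

Orientations are given as a unit quaternion [w, x, y, z].
In Python, from bench import manip gives the robot as it stands. The module is installed in compiled form; this text tells all that it offers.
- The arm moves only by the shell command python3 -m pendant 'ROWS' [FORCE]. ROWS is JSON, one flat list of numbers, 7 for each row, row after row: the shift along the tool's x, y, z in m, then the turn, a rotation vector about the tool's x, y, z in degrees, then the opening, from -1 (shut) to 1 (fully open), so that 0 is half open. In form: [x, y, z, rx, ry, rz, jaw, x, y, z, rx, ry, rz, jaw, ...]. A call has 1 to 12 rows; each row shifts and turns the commanded pose from where the row before left it, along the tool's axes as they then stand; what a row does not reach is not made up. A row lasts 1/10 s, in which the tool goes at most 50 mm and 8.59 degrees, less where a joint would pass 70% of its speed; a pose out of reach is approached as far as the arm can. A call is refused whole if a number of a shift passes 0.05 or a number of a turn 8.59, either way. A call with a gripper value outside its range is refused whole. The fingers move at their own pace and stop on an object; FORCE is the grip in N (left out, the last holds). Time passes only in rows, so rows that do not move let the fingers close. It gives the time, the measured TCP pose, the force, the opening and the grip force at its end, in the units of the state.
- manip.get_state(): the state, without advancing time (a new reading comes with each control period).
- manip.camera(name): name is "scene" or "side" or "wrist"; returns a dict with "color" (384x512x3 uint8, blue, green, red), "z_map" (384x512 float32, mm along the optical axis (not along the pixel's ray), 0 where there is no reading), "fx", "fy", "cx", "cy" (pixels), "T" (4x4, takes a point from camera to world coordinates); the wrist camera has in their place "tool_from_camera" (4x4, takes a point from camera to tool coordinates, whose origin is the TCP and whose axes are the flange's). Camera axes: x right, y down, z forward; pixel columns grow to the right and rows downward; lengths in mm; the calibration is good to about 2 mm. A picture is of the moment at which its call begins: read the wrist's pose just before it.
- manip.sign_off(): hands the job in; it is judged then, once.
The state is a dict: "t": time; "joints": joint angles; "qd": joint speeds; "effort": joint torques, N m; "position": TCP position; "orientation": TCP orientation; "wrist_force": force on the tool from outside, world axes, zero at the start; "moment": the same for the moment, N m; "finger_gap": finger opening in mm; "gripper_force": force on a finger pad.
Only numpy, scipy, OpenCV 4.12 (cv2) and the standard library are available. Lean on these libraries where they do the work, as an engineer would, in place of code of your own. Each camera call takes 0.05 s, during which the arm holds its last target. There are 200 camera calls.

## Working session

There is one attempt and no reset: what is moved stays moved. The work goes in short steps, Python scripts to look and compute and a shell command to move; the robot and the scene stay as the last step left them, time stands still between calls to the robot, and variables do not carry over. Pictures are saved under pics/ and viewed, at most 10 in all, crops included, and the job is handed in when it is done.

```bash
mkdir -p pics
python3 - <<'E'
from bench import manip
import cv2,numpy as np
s=manip.get_state();print(s)
for n in("scene","side"):
    c=manip.camera(n);cv2.imwrite(f"pics/{n}0.png",c["color"]);np.savez(f"{n}0.npz",**c)
    print(n,c["fx"],c["cx"],c["cy"],np.round(c["T"],3).tolist())
a=cv2.imread("pics/scene0.png");b=cv2.imread("pics/side0.png")
E
```

```text
{'t': 0.0, 'joints': array([-1.17300703e+00,  8.74659337e-02,  1.75120434e-01,  1.65976877e+00,
        8.46556444e-06,  1.57078520e+00]), 'qd': array([-0.00102198, -0.00060018,  0.00038033, -0.00087377,  0.0005726 ,
       -0.00129948]), 'effort': array([ 3.45096400e-03, -5.20390248e+01,  4.64800608e+01,  1.65191473e-02,
        7.65017830e-05, -2.50107161e-05]), 'position': array([ 212.97656877, -506.85181736,  230.57280247]), 'orientation': array([-6.46819135e-04,  9.80284266e-01,  1.97591303e-01, -1.26050909e-04]), 'wrist_force': array([0.73252636, 0.11118407, 0.21314477]), 'moment': array([-0.02518247,  0.03889779, -0.01075496]), 'gripper_force': 0.0, 'finger_gap': 85.33588727983387}
scene 398.21022423140494 250.735363902517 188.97708151281498 [[0.951, 0.236, -0.202, 854.371], [0.31, -0.739, 0.598, -720.339], [-0.009, -0.631, -0.776, 1053.842], [0.0, 0.0, 0.0, 1.0]]
side 395.30227999939086 253.40922292120146 189.31467172184205 [[-0.978, -0.073, 0.196, 344.275], [-0.207, 0.456, -0.865, 1151.499], [-0.026, -0.887, -0.461, 783.238], [0.0, 0.0, 0.0, 1.0]]
```

View pics/scene0.png

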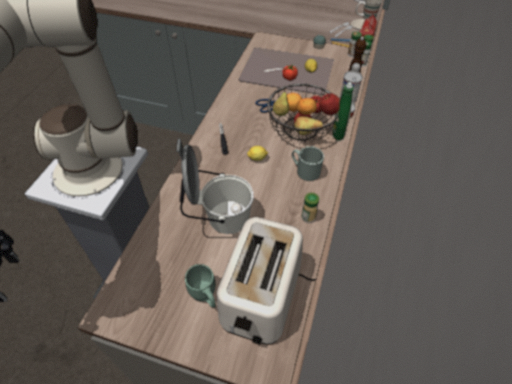

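View pics/side0.png

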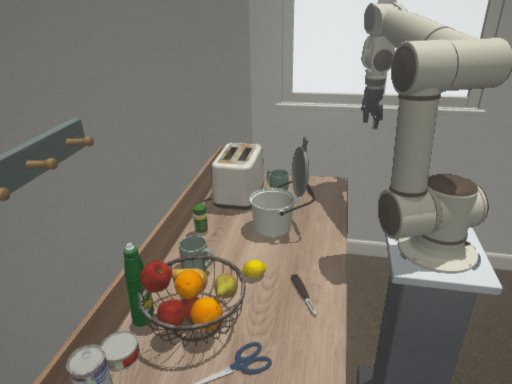

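The scene view shows the pail at about (228,205), the open lid at (190,172) and the handle bar at about (183,195). The lid hinge is on the pail's left side in the image. Next I'll measure these from the depth map.

```bash
cat > h.py <<'E'
import numpy as np
def cloud(c):
    z=c["z_map"].astype(float);v,u=np.mgrid[:z.shape[0],:z.shape[1]]
    P=np.stack([(u-c["cx"])/c["fx"]*z,(v-c["cy"])/c["fy"]*z,z],-1)
    T=c["T"];W=P@T[:3,:3].T+T[:3,3];W[z==0]=np.nan;return W
E
python3 - <<'E'
import numpy as np,cv2
from h import *
for n,(u0,v0,u1,v1) in(("scene",(155,120,275,240)),("side",(230,130,350,250))):
    c=dict(np.load(n+"0.npz"));W=cloud(c);np.save(n+"W.npy",W)
    cv2.imwrite(f"pics/{n}c.png",cv2.resize(c["color"][v0:v1,u0:u1],None,fx=5,fy=5,interpolation=cv2.INTER_CUBIC))
W=np.load("sceneW.npy");S=np.load("sideW.npy")
for u,v in((228,205),(245,190),(190,172),(183,150),(195,195),(183,195),(182,212),(205,218),(215,175),(200,282),(258,153),(224,140),(311,205)):print("sc",u,v,np.round(W[v,u]))
# rim fit
for W in(W,S):
    m=(W[...,2]>112)&(W[...,2]<128)&(W[...,0]>250)&(W[...,0]<720)&(abs(W[...,1]+250)<350)
    p=W[m];print(len(p),np.round(np.percentile(p,[1,10,50,90,99],axis=0)))
E
```

```text
sc 228 205 [531.   1.   5.]
sc 245 190 [586.  18.  84.]
sc 190 172 [441. -47. 189.]
sc 183 150 [444. -66. 299.]
sc 195 195 [467. -86. 137.]
sc 183 195 [ 440. -107.  152.]
sc 182 212 [ 461. -161.  149.]
sc 205 218 [ 521. -145.  124.]
sc 215 175 [440. 113.   0.]
sc 200 282 [ 550. -283.    8.]
sc 258 153 [565. 219.  46.]
sc 224 140 [416. 272.  17.]
sc 311 205 [796.  14.  95.]
580 [[ 460. -394.  112.]
 [ 475. -274.  114.]
 [ 554.  -90.  118.]
 [ 677.   30.  124.]
 [ 695.   36.  127.]]
455 [[ 452. -344.  112.]
 [ 472. -159.  113.]
 [ 563.  -93.  117.]
 [ 677.   33.  124.]
 [ 715.   40.  128.]]
```

View pics/scenec.png

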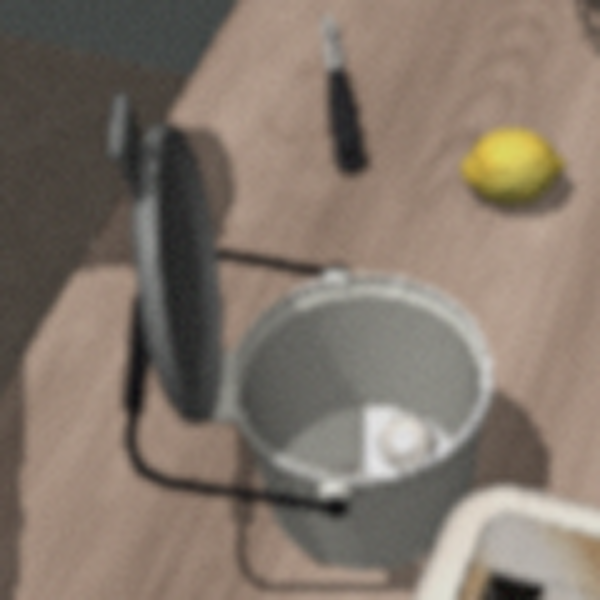

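View pics/sidec.png

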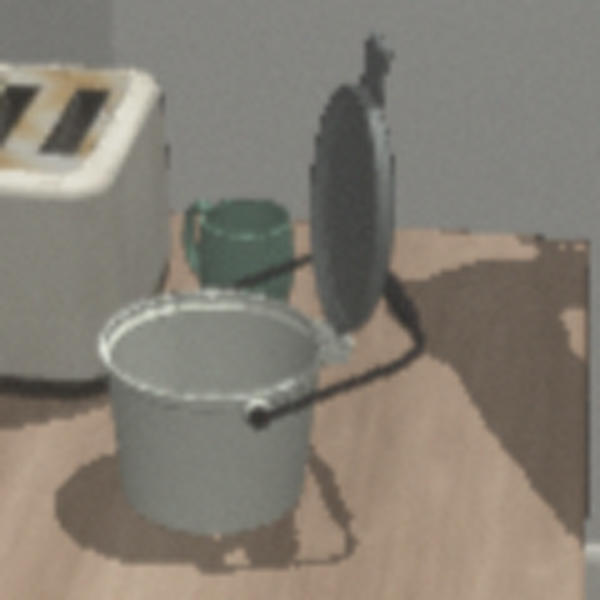

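The crops show the pail rim centred near scene pixel (228,196), with the hinge at its left end (200,201). The bar is at about (182,191) behind the lid, and the tongue is at (179,146). I'll fit a circle to the rim and a plane to the lid.

Run:
```python
import numpy as np
from scipy.optimize import least_squares
W=np.load("sceneW.npy");S=np.load("sideW.npy")
def box(W,u0,u1,v0,v1): return W[v0:v1,u0:u1].reshape(-1,3)
A=box(W,198,256,172,222);B=box(S,248,298,185,215)
for nm,p in(("sc",A),("sd",B),("both",np.vstack([A,B]))):
    p=p[(p[:,2]>110)&(p[:,2]<126)]
    p=p[(p[:,0]<650)&(p[:,1]>-170)]
    f=least_squares(lambda q:np.hypot(p[:,0]-q[0],p[:,1]-q[1])-q[2],[545,-50,78],loss="soft_l1",f_scale=4)
    print(nm,len(p),np.round(f.x,1),np.median(abs(f.fun)))
# lid inner face from scene & side
for nm,p in(("lid sc",box(W,185,197,150,200)),("lid sd",box(S,294,307,152,192))):
    p=p[(p[:,2]>140)&(p[:,2]<330)]
    c=np.median(p,0);p=p[np.linalg.norm(p-c,axis=1)<95]
    for _ in range(5):
        c=p.mean(0);n=np.linalg.svd(p-c)[2][2];d=abs((p-c)@n);p=p[d<max(4,2*np.median(d))]
    n*=np.sign(n[0]);print(nm,len(p),np.round(c),np.round(n,3),"az",np.degrees(np.arctan2(n[1],n[0])),"tilt",np.degrees(np.arcsin(n[2])))
for nm,M,px in(("sc",W,[(178,143),(178,148),(182,185),(181,192),(181,199),(181,206),(190,217),(222,221),(200,200),(199,197),(222,174)]),("sd",S,[(305,139),(304,145),(311,190),(313,197),(309,202),(281,213),(299,199)])):
    for u,v in px:print(nm,u,v,np.round(M[v,u]))
```

```text
sc 500 [546.9 -44.   78.3] 2.438233550461419
sd 351 [545.8 -39.1  78.6] 2.9083518426802186
both 851 [546.5 -42.   78.3] 2.773336504455756
lid sc 358 [444. -48. 188.] [0.944 0.297 0.143] az 17.472434395885738 tilt 8.196871720815462
lid sd 364 [ 463. -103.  202.] [0.914 0.388 0.119] az 23.009422508440814 tilt 6.84086176423279
sc 178 143 [441. -78. 335.]
sc 178 148 [448. -94. 334.]
sc 182 185 [423. -75. 154.]
sc 181 192 [429. -97. 151.]
sc 181 199 [ 440. -122.  152.]
sc 181 206 [ 452. -146.  155.]
sc 190 217 [ 484. -163.  137.]
sc 222 221 [ 567. -131.  110.]
sc 200 200 [480. -85. 118.]
sc 199 197 [472. -75. 116.]
sc 222 174 [506.  30. 119.]
sd 305 139 [444. -77. 329.]
sd 304 145 [447. -72. 310.]
sd 311 190 [417. -63. 150.]
sd 313 197 [406. -17. 148.]
sd 309 202 [417.   2. 139.]
sd 281 213 [504.  43. 113.]
sd 299 199 [455. -46. 121.]
```

```bash
python3 -m pendant '[0.02,-0.02,-0.02,0,0,0.3,-1,0.03,-0.028,-0.02,0,0,0.3,-1,0.03,-0.028,-0.02,0,0,0.3,-1,0.03,-0.028,0,0,0,0.3,-1,0.03,-0.028,0,0,0,0.3,-1,0.03,-0.028,0,0,0,0.3,-1,0.03,-0.028,0,0,0,0.3,-1,0.03,-0.028,0,0,0,0.3,-1,0.03,-0.028,0,0,0,0.3,-1,0.03,-0.028,0,0,0,0,-1,0.03,-0.028,0,0,0,0,-1,0,0,0,0,0,0,-1]'
```

```text
t: 1.3
position: [403.6, -108.0, 290.8]
orientation: [-0.001, 0.984, 0.177, -0.0]
wrist_force: [0.1, -0.2, 0.0]
finger_gap: 0.3
gripper_force: 0.0
```

```bash
python3 -m pendant '[0.01,-0.013,0,0,0,0,-1,0.01,0,0,0,0,0,-1,0.01,0,0,0,0,0,-1,0.01,0,0,0,0,0,-1,0.01,0,0,0,0,0,-1,0.01,0,0,0,0,0,-1,0.01,0,0,0,0,0,-1,0.01,0,0,0,0,0,-1,0.01,0,0,0,0,0,-1,0.01,0,0,0,0,0,-1,0.01,0,0,0,0,0,-1]'
python3 -c "
from bench import manip;import numpy as np
from h import cloud
c=manip.camera('side');W=cloud(c)
import cv2;cv2.imwrite('pics/s1.png',cv2.resize(c['color'][110:260,220:370],None,fx=4,fy=4))"
```

```text
t: 2.4
position: [502.0, -61.2, 291.3]
orientation: [0.0, 0.985, 0.174, -0.0]
wrist_force: [-0.1, -0.2, 0.3]
finger_gap: 0.3
gripper_force: 0.0
```

View pics/s1.png

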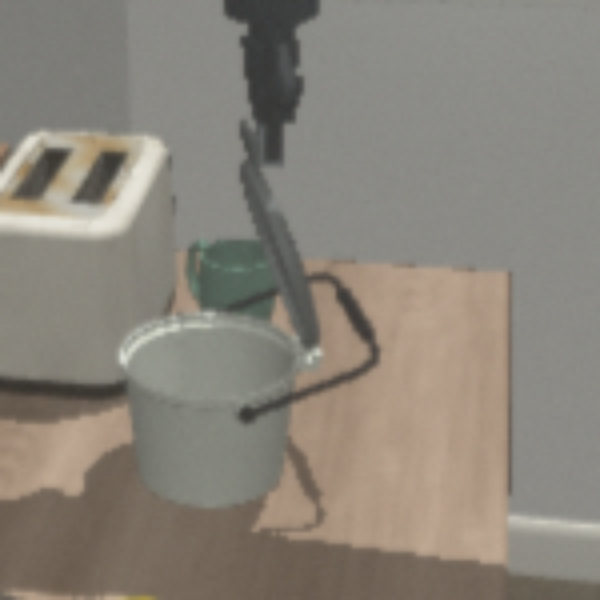

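The side view shows the lid, around (270,230), tipped forward past upright and starting to fall. The handle is still laid back at about (360,320). Next I back off and tilt the tool.

```bash
python3 -m pendant '[-0.03,0,0,0,0,0,-1,-0.035,0,0,0,0,0,-1,-0.04,0,0,0,0,0,-1,-0.04,0,0,0,0,0,-1,-0.02,0,0,0,7.5,0,-1,0,0,0,0,7.5,0,-1,0,0,0,0,7.5,0,-1,0,0,0,0,7.5,0,-1,0,0,0,0,7.5,0,-1,0,0,0,0,7.5,0,-1,0,0,0,0,0,0,-1]'
python3 - <<'E'
from bench import manip;import numpy as np
print(manip.get_state()["joints"])
E
```

```text
t: 3.55
position: [344.9, -119.0, 289.8]
orientation: [-0.066, 0.91, 0.159, 0.378]
wrist_force: [0.1, -0.2, 0.6]
finger_gap: 0.2
gripper_force: 0.0
[-0.88025964 -0.77802991 -0.51758218  1.50503602  0.72994623  2.04192205]
```

Run:
```python
from bench import manip;import numpy as np,cv2
from h import cloud
R=manip.get_state()
c=manip.camera('scene');W=cloud(c)
b=manip.camera('side');S=cloud(b);np.save("S2.npy",S);np.save("W2.npy",W)
a=cv2.resize(c['color'][125:245,150:280],None,fx=3,fy=3,interpolation=cv2.INTER_CUBIC)
d=cv2.resize(b['color'][125:245,235:365],None,fx=3,fy=3,interpolation=cv2.INTER_CUBIC)
cv2.imwrite('pics/s2.png',np.hstack([a,d]))
for M,n in((W,"sc"),(S,"sd")):
    P=M.reshape(-1,3)[...];ok=np.isfinite(P[:,0]);col=(c if n=="sc" else b)["color"].reshape(-1,3).max(1)
    d=P[:,:2]-[546,-42];s=d@[.94,.342];l=d@[-.342,.94]
    m=ok&(s>-150)&(s<-105)&(abs(l)<40)&(P[:,2]>125)&(P[:,2]<180)
    print(n,m.sum(),np.round(np.percentile(np.c_[s,l,P[:,2]][m],[5,25,50,75,95],axis=0)))
    m=ok&(abs(s)<75)&(abs(l)<75-0)&(P[:,2]>95)&(P[:,2]<330);print(np.round(np.percentile(P[m][:,2],[2,25,50,75,98])))
    m=ok&(s>80)&(s<125)&(abs(l)<60)&(P[:,2]>100)&(P[:,2]<330);print("tongue",m.sum(),np.round(np.median(np.c_[s,l,P[:,2]][m],axis=0)))
```

```text
sc 101 [[-133.  -34.  147.]
 [-130.  -19.  151.]
 [-126.   -1.  152.]
 [-123.   21.  153.]
 [-121.   35.  156.]]
[119. 129. 131. 133. 136.]
tongue 180 [100.  -2. 127.]
sd 47 [[-130.  -36.  145.]
 [-127.  -19.  148.]
 [-123.    2.  150.]
 [-121.   21.  152.]
 [-119.   35.  152.]]
[ 98. 127. 129. 131. 133.]
tongue 94 [100.   7. 126.]
```

View pics/s2.png

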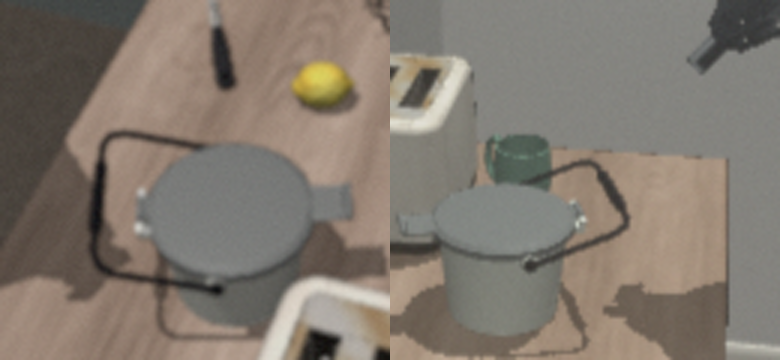

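Both views show the lid shut, with the tongue at (330,203) in the left image. The handle is still laid back, with the bar at (98,205) left and (610,195) right. Next I go under the bar from behind.

```bash
python3 -m pendant '[-0.017,-0.004,0.026,0,0,0,-1,-0.017,0,0.026,0,0,0,-1,-0.017,0,0.026,0,0,0,-1,-0.017,0,0.026,0,0,0,-1,0,0,0.015,0,0,0,-1,0,0,0.015,0,0,0,-1,0,0,0.015,0,0,0,-1,0,0,0.015,0,0,0,-1,0,0,0.013,0,0,0,-1,0,0,0,0,0,0,-1]'
cat > st.py <<'E'
from bench import manip;import numpy as np
s=manip.get_state();d=s["position"][:2]-[546,-42]
from scipy.spatial.transform import Rotation as R
q=s["orientation"];z=R.from_quat([*q[1:],q[0]]).as_matrix()[:,2]
print("s %.1f l %.1f z %.1f"%(d@[.94,.342],d@[-.342,.94],s["position"][2]),"tilt",np.degrees(np.arctan2(z[:2]@[.94,.342],-z[2])),"F",s["wrist_force"].round(1),"j",s["joints"].round(2))
E
python3 st.py
```

```text
t: 4.65
position: [419.6, -90.6, 118.1]
orientation: [-0.07, 0.91, 0.164, 0.374]
wrist_force: [0.2, -0.5, -0.3]
finger_gap: -0.1
gripper_force: 0.0
s -135.4 l -2.5 z 118.1 tilt 44.73089551643942 F [ 0.2 -0.5 -0.3] j [-0.61 -0.82 -0.89  0.99  0.62  2.34]
```

Run:
```python
import numpy as np
from scipy.interpolate import interp1d
ph=interp1d([-1.4,-1.25,-0.35,0,.8],np.radians([45,45,8,0,-12]))
def tcp(t):
    p=ph(t);x=np.array([np.cos(p),np.sin(p)]);z=np.array([np.sin(p),-np.cos(p)])
    return np.array([-15+120*np.sin(t),108+120*np.cos(t)])-18*x+17*z,p,x,z
P=np.array([-135.4,118.1]);p=np.radians(44.7)
for i,t in enumerate(np.linspace(-1.25,.75,25)):
    q,p2,_,_=tcp(t);x=np.array([np.cos(p),np.sin(p)]);z=np.array([np.sin(p),-np.cos(p)])
    d=q-P;print(i,round(t,2),"tcp",q.round(0),"x %.4f z %.4f ry %.1f"%(d@x/1e3,d@z/1e3,np.degrees(p2-p)));P,p=q,p2
```

```text
0 -1.25 tcp [-130.  121.] x 0.0062 z 0.0020 ry 0.3
1 -1.17 tcp [-128.  131.] x 0.0081 z -0.0052 ry -3.4
2 -1.08 tcp [-125.  140.] x 0.0082 z -0.0050 ry -3.4
3 -1.0 tcp [-121.  149.] x 0.0083 z -0.0048 ry -3.4
4 -0.92 tcp [-117.  157.] x 0.0084 z -0.0046 ry -3.4
5 -0.83 tcp [-112.  165.] x 0.0085 z -0.0043 ry -3.4
6 -0.75 tcp [-106.  173.] x 0.0086 z -0.0041 ry -3.4
7 -0.67 tcp [-100.  180.] x 0.0086 z -0.0039 ry -3.4
8 -0.58 tcp [-93. 187.] x 0.0087 z -0.0037 ry -3.4
9 -0.5 tcp [-86. 192.] x 0.0087 z -0.0034 ry -3.4
10 -0.42 tcp [-78. 198.] x 0.0088 z -0.0032 ry -3.4
11 -0.33 tcp [-70. 202.] x 0.0089 z -0.0029 ry -3.1
12 -0.25 tcp [-61. 206.] x 0.0093 z -0.0022 ry -1.9
13 -0.17 tcp [-52. 208.] x 0.0094 z -0.0017 ry -1.9
14 -0.08 tcp [-42. 210.] x 0.0094 z -0.0012 ry -1.9
15 0.0 tcp [-33. 211.] x 0.0094 z -0.0007 ry -1.9
16 0.08 tcp [-23. 211.] x 0.0096 z 0.0000 ry -1.2
17 0.17 tcp [-14. 210.] x 0.0096 z 0.0006 ry -1.2
18 0.25 tcp [ -4. 208.] x 0.0095 z 0.0012 ry -1.3
19 0.33 tcp [  5. 206.] x 0.0094 z 0.0018 ry -1.2
20 0.42 tcp [ 14. 203.] x 0.0092 z 0.0024 ry -1.2
21 0.5 tcp [ 22. 199.] x 0.0090 z 0.0030 ry -1.3
22 0.58 tcp [ 31. 194.] x 0.0088 z 0.0036 ry -1.2
23 0.67 tcp [ 39. 189.] x 0.0085 z 0.0042 ry -1.2
24 0.75 tcp [ 46. 183.] x 0.0082 z 0.0047 ry -1.3
```

```bash
python3 -m pendant '[0.006,-0.002,0.002,0,0,0,-1,0.008,0,-0.005,0,-3.4,0,-1,0.008,0,-0.005,0,-3.4,0,-1,0.008,0,-0.005,0,-3.4,0,-1,0.0085,0,-0.0045,0,-3.4,0,-1,0.0085,0,-0.0045,0,-3.4,0,-1,0.0085,0,-0.004,0,-3.4,0,-1,0.0085,0,-0.004,0,-3.4,0,-1]'; python3 st.py
python3 - <<'E'
from bench import manip;import numpy as np,cv2
a=[cv2.resize(manip.camera(n)['color'][125:245,u:u+130],None,fx=3,fy=3,interpolation=cv2.INTER_CUBIC) for n,u in(("scene",150),("side",235))]
cv2.imwrite('pics/s3.png',np.hstack(a))
E
```

```text
t: 5.45
position: [451.5, -78.5, 182.0]
orientation: [-0.033, 0.968, 0.173, 0.179]
wrist_force: [-2.0, -1.4, 0.8]
finger_gap: -0.1
gripper_force: 0.7
s -101.3 l -2.0 z 182.0 tilt 20.981244864689327 F [-2.  -1.4  0.8] j [-0.31 -0.46 -0.43  1.3   0.22  2.51]
```

View pics/s3.png

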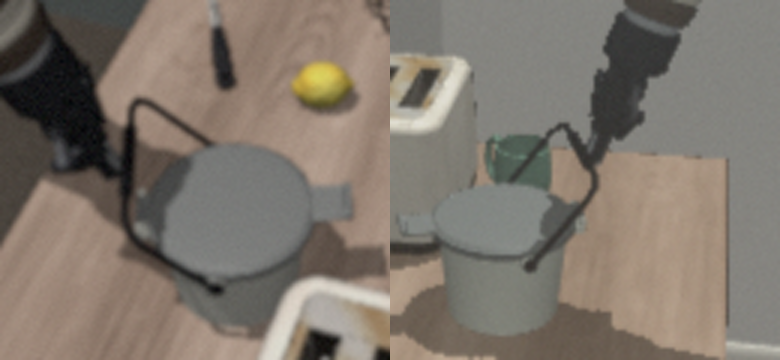

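The bar has risen to about θ = -0.75, at (128,170) left and (585,160) right. The finger is behind it and the pail hasn't moved, so I continue over the top.

```bash
python3 -m pendant '[0.0085,0,-0.003,0,-3.4,0,-1,0.0085,0,-0.003,0,-3.4,0,-1,0.009,0,-0.003,0,-3.4,0,-1,0.009,0,-0.0025,0,-3,0,-1,0.0095,0,-0.002,0,-2,0,-1,0.0095,0,-0.0015,0,-2,0,-1,0.0095,0,-0.001,0,-2,0,-1,0.0095,0,-0.0005,0,-2,0,-1,0.0095,0,0,0,-1.2,0,-1,0.0095,0,0.0005,0,-1.2,0,-1,0.0095,0,0.001,0,-1.2,0,-1,0.0095,0,0.002,0,-1.2,0,-1]'; python3 st.py
python3 -m pendant '[0.009,0,0.0025,0,-1.2,0,-1,0.009,0,0.003,0,-1.2,0,-1,0.009,0,0.0035,0,-1.2,0,-1,0.0085,0,0.004,0,-1.2,0,-1]';python3 st.py
python3 - <<'E'
from bench import manip;import numpy as np,cv2
a=[cv2.resize(manip.camera(n)['color'][125:245,u:u+130],None,fx=3,fy=3,interpolation=cv2.INTER_CUBIC) for n,u in(("scene",150),("side",235))]
cv2.imwrite('pics/s4.png',np.hstack(a))
E
```

```text
t: 6.75
position: [550.1, -41.9, 204.6]
orientation: [0.005, 0.983, 0.176, -0.042]
wrist_force: [-1.3, -1.5, -0.1]
finger_gap: -0.1
gripper_force: 0.2
s 3.8 l -1.3 z 204.6 tilt -4.86451813199701 F [-1.3 -1.5 -0.1] j [-0.06  0.16  0.21  1.69 -0.03  2.73]
t: 7.15
position: [581.6, -30.2, 187.4]
orientation: [0.013, 0.981, 0.176, -0.083]
wrist_force: [-0.3, 0.4, 0.2]
finger_gap: 0.2
gripper_force: 0.2
s 37.5 l -1.1 z 187.4 tilt -9.672627111939141 F [-0.3  0.4  0.2] j [-0.02  0.32  0.35  1.76 -0.06  2.77]
```

View pics/s4.png

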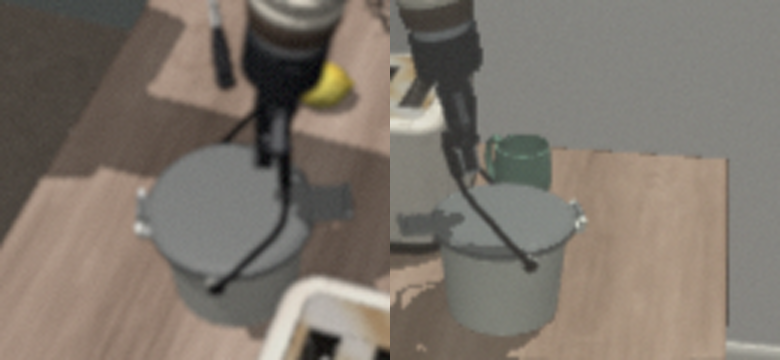

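The handle is past upright, with the bar at (285,180) left and (460,165) right, just ahead of the finger. Now I back off, lift clear and measure the bar so I can press from above.

```bash
python3 -m pendant '[-0.01,0,0,0,0,0,-1,-0.005,0,-0.025,0,5,0,-1,0,0,-0.03,0,4.7,0,-1,0,0,0,0,0,0,-1]';python3 st.py
python3 - <<'E'
from bench import manip;import numpy as np
from h import cloud
for n in("scene","side"):
    c=manip.camera(n);P=cloud(c).reshape(-1,3);d=P[:,:2]-[546,-42];s=d@[.94,.342];l=d@[-.342,.94];z=P[:,2]
    m=(s>45)&(s<115)&(abs(l)<38)&(z>140)&(z<212)&(c["color"].reshape(-1,3).max(1)<90)
    print(n,m.sum(),np.round(np.percentile(np.c_[s,l,z][m],[5,25,50,75,95],axis=0)).tolist())
    m=(s>88)&(s<115)&(abs(l)<18)&(z>115)&(z<140);print("tongue",m.sum(),np.median(np.c_[s,l,z][m],axis=0).round())
E
```

```text
t: 7.65
position: [573.1, -34.2, 251.0]
orientation: [-0.001, 0.984, 0.176, 0.006]
wrist_force: [-1.0, -0.7, 0.4]
finger_gap: 0.1
gripper_force: 0.0
s 28.2 l -1.9 z 251.0 tilt 0.6730594838371388 F [-1.  -0.7  0.4] j [-0.06  0.14  0.28  1.69  0.    2.73]
scene 78 [[53.0, -35.0, 206.0], [54.0, -20.0, 209.0], [59.0, -1.0, 210.0], [63.0, 16.0, 211.0], [65.0, 33.0, 212.0]]
tongue 83 [103.  -1. 127.]
side 39 [[54.0, -31.0, 205.0], [58.0, -14.0, 207.0], [62.0, 2.0, 209.0], [64.0, 21.0, 210.0], [66.0, 35.0, 211.0]]
tongue 40 [102.  -0. 125.]
```

Run:
```python
import numpy as np
from scipy.interpolate import interp1d
ph=interp1d([.6,1.1,1.4],np.radians([20,8,0]))
P=np.array([28.2,251]);p=np.radians(20)
for i,t in enumerate([.66]+list(np.arange(.74,1.37,.08))+[1.34]):
    p2=float(ph(t));zh=np.array([np.sin(p2),-np.cos(p2)])
    q=np.array([-15+120*np.sin(t),108+120*np.cos(t)])-(7 if i else 15)*zh
    x=np.array([np.cos(p),np.sin(p)]);z=np.array([np.sin(p),-np.cos(p)])
    d=q-P;print(i,round(t,2),"tcp",q.round(0),"x %.4f z %.4f ry %.1f"%(d@x/1e3,d@z/1e3,np.degrees(p2-p)));P,p=q,p2
```

```text
0 0.66 tcp [ 54. 217.] x 0.0124 z 0.0407 ry -1.4
1 0.74 tcp [ 64. 203.] x 0.0052 z 0.0162 ry -1.9
2 0.82 tcp [ 71. 197.] x 0.0048 z 0.0084 ry -1.9
3 0.9 tcp [ 77. 189.] x 0.0044 z 0.0086 ry -1.9
4 0.98 tcp [ 83. 182.] x 0.0040 z 0.0088 ry -1.9
5 1.06 tcp [ 89. 174.] x 0.0036 z 0.0090 ry -1.9
6 1.14 tcp [ 93. 165.] x 0.0032 z 0.0091 ry -2.0
7 1.22 tcp [ 97. 156.] x 0.0028 z 0.0093 ry -2.1
8 1.3 tcp [100. 147.] x 0.0024 z 0.0094 ry -2.1
9 1.34 tcp [102. 142.] x 0.0011 z 0.0047 ry -1.1
```

```bash
python3 -m pendant '[0,0,0,0,6.5,0,-1,0,-0.001,0,0,6.5,0,-1,0.006,-0.001,0.02,0,5,0,-1,0.006,0,0.02,0,0,0,-1,0.0025,0,0.008,0,-1,0,-1,0.0025,0,0.008,0,-1,0,-1,0.0048,0,0.0084,0,-2,0,-1,0.0044,0,0.0086,0,-2,0,-1,0.004,0,0.0088,0,-2,0,-1,0.0036,0,0.009,0,-2,0,-1]';python3 st.py
python3 - <<'E'
from bench import manip;import numpy as np
from h import cloud
for n in("scene","side"):
    c=manip.camera(n);P=cloud(c).reshape(-1,3);d=P[:,:2]-[546,-42];s=d@[.94,.342];l=d@[-.342,.94];z=P[:,2]
    m=(s>45)&(s<125)&(abs(l)<40)&(abs(l)>22)&(z>138)&(z<212)&(c["color"].reshape(-1,3).max(1)<90)
    print(n,m.sum(),np.round(np.percentile(np.c_[s,l,z][m],[5,25,50,75,95],axis=0)).tolist())
E
```

```text
t: 8.75
position: [626.4, -11.4, 164.7]
orientation: [-0.014, 0.982, 0.176, 0.067]
wrist_force: [0.3, 0.6, 0.5]
finger_gap: 0.4
gripper_force: 0.1
s 86.0 l 1.3 z 164.7 tilt 7.839239805629382 F [0.3 0.6 0.5] j [-0.04  0.13  0.08  1.4   0.06  2.75]
scene 39 [[89.0, -39.0, 162.0], [92.0, -35.0, 165.0], [95.0, -26.0, 166.0], [98.0, 25.0, 167.0], [100.0, 36.0, 169.0]]
side 26 [[79.0, -38.0, 157.0], [93.0, -30.0, 159.0], [98.0, 26.0, 162.0], [102.0, 32.0, 163.0], [104.0, 36.0, 210.0]]
```

```bash
python3 -m pendant '[0,0,-0.012,0,-3,0,-1,0.014,0,0,0,-3,0,-1,0.001,0,0.008,0,-1.5,0,-1,0.001,0,0.008,0,0,0,-1,0.001,0,0.008,0,0,0,-1,0.001,0,0.008,0,0,0,-1,0,0,0.004,0,0,0,-1,0,0,0,0,0,0,-1]';python3 st.py
python3 - <<'E'
from bench import manip;import numpy as np,cv2
from h import cloud
a=[]
for n,u0 in(("scene",150),("side",235)):
    c=manip.camera(n);P=cloud(c).reshape(-1,3);d=P[:,:2]-[546,-42];s=d@[.94,.342];l=d@[-.342,.94];z=P[:,2]
    m=(s>85)&(s<125)&(abs(l)<40)&(abs(l)>24)&(z>125)&(z<180)&(c["color"].reshape(-1,3).max(1)<90)
    print(n,m.sum(),np.round(np.percentile(np.c_[s,l,z][m],[5,25,50,75,95],axis=0)).tolist())
    a.append(cv2.resize(c['color'][125:245,u0:u0+130],None,fx=3,fy=3,interpolation=cv2.INTER_CUBIC))
cv2.imwrite('pics/s5.png',np.hstack(a))
E
```

```text
t: 9.65
position: [640.5, -5.9, 141.6]
orientation: [-0.003, 0.984, 0.176, 0.004]
wrist_force: [-0.3, 0.7, -1.2]
finger_gap: 0.0
gripper_force: 0.0
s 101.2 l 1.7 z 141.6 tilt 0.45804222991287913 F [-0.3  0.7 -1.2] j [-0.01  0.28  0.23  1.51  0.01  2.77]
scene 25 [[98.0, -40.0, 129.0], [100.0, -35.0, 137.0], [104.0, -32.0, 138.0], [107.0, -27.0, 141.0], [117.0, 14.0, 141.0]]
side 17 [[100.0, -34.0, 132.0], [104.0, 25.0, 136.0], [107.0, 30.0, 137.0], [111.0, 34.0, 139.0], [112.0, 39.0, 141.0]]
```

View pics/s5.png

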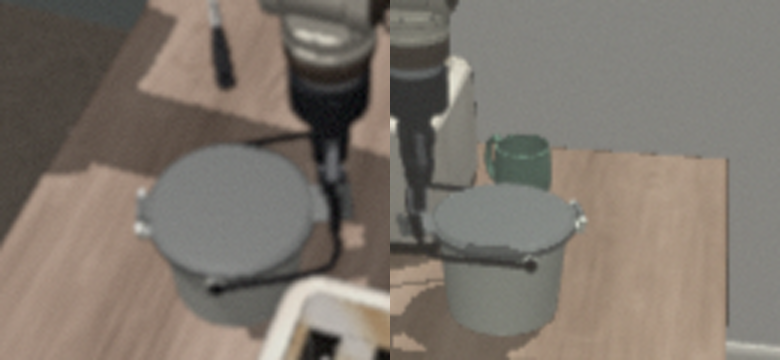

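The bar, at (335,190) left, lies on the tongue and is nearly home. I'll press down in 1 mm steps and watch the force.

```bash
python3 -m pendant '[0,0,0.001,0,0,0,-1,0,0,0.001,0,0,0,-1,0,0,0,0,0,0,-1]'|sed -n '2p;4p'; python3 -m pendant '[0,0,0.001,0,0,0,-1,0,0,0,0,0,0,-1]'|sed -n '2p;4p'
```

```text
position: [641.2, -5.7, 140.3]
wrist_force: [-0.4, -0.1, 0.3]
position: [641.3, -5.7, 139.8]
wrist_force: [-1.6, -0.6, 2.8]
```

```bash
for i in 1 2 3; do python3 -m pendant '[0,0,0.001,0,0,0,-1,0,0,0,0,0,0,-1]'|sed -n '2p;4p';done
```

```text
position: [641.6, -5.6, 139.5]
wrist_force: [-2.2, 0.3, 7.5]
position: [642.0, -5.5, 139.2]
wrist_force: [-0.9, 0.3, 11.7]
position: [642.4, -5.4, 138.9]
wrist_force: [-0.9, 1.6, 14.7]
```

It has reached a hard stop at the home height (bar centre about z = 132). I release, retreat and check.

```bash
python3 -m pendant '[0,0,0,0,0,0,-1,0,0,-0.005,0,0,0,-1,0,0,-0.02,0,0,0,-1,0,0,-0.04,0,0,0,-1,-0.02,0,-0.04,0,0,0,-1,-0.045,0,-0.01,0,0,0,-1,-0.045,0,0,0,0,0,-1,-0.045,0,0,0,0,0,-1,-0.045,0,0,0,0,0,-1,-0.045,0,0,0,0,0,-1,0,0,0,0,0,0,-1]'
python3 - <<'E'
from bench import manip;import numpy as np,cv2
from h import cloud
a=[]
for n,u0 in(("scene",150),("side",235)):
    c=manip.camera(n);P=cloud(c).reshape(-1,3);d=P[:,:2]-[546,-42];s=d@[.94,.342];l=d@[-.342,.94];z=P[:,2]
    m=(s>88)&(s<116)&(abs(l)<38)&(z>125)&(z<180)&(c["color"].reshape(-1,3).max(1)<80)
    print(n,m.sum(),np.round(np.percentile(np.c_[s,l,z][m],[5,25,50,75,95],axis=0)).tolist())
    m=(np.hypot(s,l)<70)&(z>100)&(z<200);print("lid",np.percentile(z[m],[5,50,95]).round())
    a.append(cv2.resize(c['color'][125:245,u0:u0+130],None,fx=3,fy=3,interpolation=cv2.INTER_CUBIC))
cv2.imwrite('pics/s6.png',np.hstack(a))
E
```

```text
t: 11.95
position: [407.1, -92.5, 250.1]
orientation: [-0.002, 0.984, 0.175, 0.004]
wrist_force: [1.8, -0.1, 0.6]
finger_gap: -0.1
gripper_force: 0.0
scene 82 [[99.0, -35.0, 133.0], [101.0, -22.0, 137.0], [104.0, -4.0, 140.0], [107.0, 12.0, 141.0], [111.0, 32.0, 143.0]]
lid [129. 132. 136.]
side 37 [[101.0, -34.0, 132.0], [104.0, -15.0, 137.0], [107.0, -1.0, 138.0], [110.0, 20.0, 139.0], [111.0, 35.0, 140.0]]
lid [128. 131. 133.]
```

View pics/s6.png

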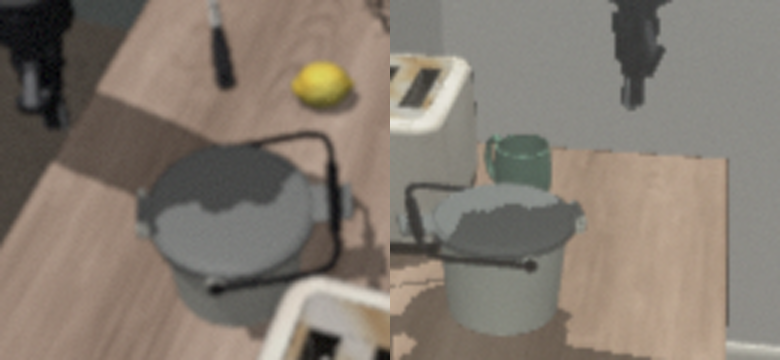

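The lid is shut and the crossbar, at (335,200) left and (413,215) right, sits on the tongue with its top at z ≈ 140, which is home. The pail and the peeler, lemon and mug in view are where they were.

```bash
python3 -c "
from bench import manip
print(manip.sign_off())"
```

```text
the job is handed in; nothing more can be done
None
```

The caddy lid is shut and the handle is pressed home on the tongue, against a hard stop at about 15 N; the pail did not visibly move, the peeler, lemon and mug were still in place (the spice jar was not rechecked), and the job was handed in at about 12 s, verdict not shown.

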